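# Fit the lamp mast and torque its clamp bolt to the click

### The arm

A 6-joint arm with a two-finger parallel gripper is mounted at the origin on the work surface. World frame = base frame: x ahead of the robot, y to its left, z up, the work surface at z = 0. Lengths are in m, angles in rad, forces in N, time in s.
With the tool pointing down it reaches from about 0.275 to 1 m from the base axis. Payload 8.4 kg.
Tool frame: the origin (TCP) lies midway between the tips of the shut fingers; the grasp point (between the pads) lies 19 mm behind it (tcp_to_grasp is the z of the grasp point in the tool frame, in m); z points along the fingers, x is the direction in which the jaws open and shut, and the axes are right-handed (so a half turn about z gives the same grasp; the last joint's range is limited). The gripper opens to 85 mm and grips with 20 to 120 N. Pads are 22 mm wide; open, the fingers measure 114 mm over their backs; the gripper's body (76 mm by 85 mm) begins 54 mm behind the grasp point. The pads swing forward as they close: fully open they stand 13 mm farther back than shut.
Start: joints at [1.229, 0.353, 1.633, -0, 1.155, -0.002], TCP at [0.208, 0.589, 0.231] pointing down, gripper open.
Joint ranges: [-2.63, 2.63], [-0.92, 2.1], [0.06, 2.66], [-1.3, 4.44], [0, 2.69], [-3.02, 3.02]. Speed limits (rad/s): [2.22, 2.22, 2.79, 3.14, 3.14, 3.14].

### API

Orientations are given as a unit quaternion [w, x, y, z].
In Python, from station import state, snapshot, close_job, tcp_to_grasp gives the robot as it stands.
- The arm moves only by the shell command python3 -m pendant 'ROWS' [FORCE]. ROWS is JSON, a list that holds one entry, the list of rows, each a list of 5 numbers: the opening, from -1 (shut) to 1 (fully open), then the shift along the world's x, y, z in mm, then the turn about the world's z in degrees. In form: [[[fingers, tx, ty, tz, turn], ...]]. A call has 1 to 5 rows; each row is the pose to reach, as a shift and turn from the pose measured when the call began; what a row does not reach only later rows make up. A row lasts 1/10 s, in which the tool goes at most 50 mm and 8.59 degrees, less where a joint would pass 70% of its speed; a pose out of reach is approached as far as the arm can. A call with a gripper value outside its range is refused whole. The fingers move at their own pace and stop on an object; FORCE is the grip in N (left out, the last holds). Time passes only in rows, so rows that repeat a pose let the fingers close. It gives the time, the measured TCP pose, the force and the opening at its end, in the units of the state.
- state(): the state, without advancing time (a new reading comes with each control period).
- snapshot(name): name is "side" or "top" or "wrist"; returns a dict with "frame" (420x560x3 uint8, red, green, blue), "range_z" (420x560 float32, m along the optical axis (not along the pixel's ray), 0 where there is no reading), "fx", "fy", "cx", "cy" (pixels), "R" (3x3) and "t" (3): a world point X has camera coordinates R X + t. Camera axes: x right, y down, z forward; pixel columns grow to the right and rows downward; lengths in m; the calibration is good to about 2 mm. A picture is of the moment at which its call begins.
- close_job(): hands the job in, once; it reports no verdict.
The state is a dict: "t": time; "qpos": joint angles; "qd": joint speeds; "effort": joint torques, N m; "position": TCP position; "orientation": TCP orientation; "wrist_force": force on the tool from outside, world axes, zero at the start; "ft_torque": the same for the moment, N m; "width": opening from 0.0 (shut) to 1.0 (fully open).
Only numpy, scipy, OpenCV 4.12 (cv2) and the standard library are available. Lean on these libraries where they do the work, as an engineer would, in place of code of your own. Each camera call takes 0.05 s, during which the arm holds its last target. There are 200 camera calls.

### The job

Take the short aluminium lamp mast out of its wooden block and stand it fully home in the socket of the dark lamp foot without forcing it. Then turn the blue-handled click wrench on the clamp bolt clockwise (seen from above) until it clicks, that is until the handle gives, stop at once so that the bolt is not overtightened, and let go so that the handle springs straight again, with the bolt left tight. Do not disturb the other things on the desk.

Things in the scene. Friction and masses are not known exactly. Their poses are not given: they have to be found in the camera images.
- mast_center (a point): Centre of the loose lamp mast: upright aluminium rod 20 mm in diameter, 130 mm long, 160 g; origin 65 mm above its bottom, z up along it. Foot edge chamfered 2 mm. The plain rod ends 45 mm above the centre; then a black knuckle 15 x 11 x 20 mm. Grip the rod 20 to 30 mm above the centre: the top stays clear of the palm, the fingers clear of block and foot. It starts upright in the wooden block.
- mast_block: Fixed wooden block 70 x 70 x 40 mm high with a loose-fitting hole in its middle (25 mm wide, 30 mm deep, floor 10 mm above the desk) where the mast stands at first; origin at the centre of its underside, on the desk.
- lamp_foot: Lamp foot screwed to the desk: dark steel disc 180 mm across, 14 mm thick, with a grey square collar (50 x 50 mm, top 64 mm above the desk) that has the socket, and a grey ear (top 44 mm) with the clamp bolt. Origin at the centre of the underside, z up. The socket axis lies 40 mm to its -y side, the bolt axis 35 mm to its +y side.
- socket_mouth (a point): Centre of the mouth of the round socket, at the level of the collar's top, 64 mm above the desk. The socket is vertical, 22 mm wide with a 3 mm chamfer, 42 mm deep: with the mast fully home the mast's centre is 23 mm above this point.
- bolt_axis (a point): Point on the vertical axis of the clamp bolt, 60 mm above the desk, level with the axis of the wrench handle. The wrench is captive on the bolt and turns about this axis; the head (42 mm wide) rises to 78 mm above the desk.
- handle_grip (a point): Middle of the wrench's blue grip, a level round bar 24 mm thick, 105 mm long, axis 60 mm above the desk, this point 165 mm from the bolt axis; x points outward along it. Pinch from above or push its side. Force to turn it clockwise, pushed here: about 6.5 N, growing to about 9.5 N at the click after 0.2 to 0.9 rad, never the same; then the handle gives and it falls to about 5 N. Less is felt if a firm pinch twists too.
- clamp_bolt (a joint): Angle of the clamp bolt and wrench head, rad, growing clockwise seen from above (tightening); starts between 0 and 0.12. It stays where it is left. The reading at which the wrench clicks differs from time to time, 0.3 to 0.85.
- click (a joint): Bend of the handle against the wrench head, about the bolt axis, rad, growing clockwise seen from above: 0 while straight. It gives at the set torque; past 0.07 it has clicked, least resistance at 0.16, set torque again at 0.28; bent farther, the bolt is overtightened. It springs back to 0 when the handle is let go.
- tape_roll: Bystander: red roll of tape, 90 mm across, 40 mm high; origin at the centre of its underside.
- jar: Bystander: amber jar with a black cap, 66 mm across, 75 mm high; origin at the centre of its underside.
- eraser: Bystander: white eraser 55 x 25 x 14 mm; origin at the centre of its underside.
- spare_wrench: Bystander: small flat spanner, 140 mm long, lying on the desk; origin under its middle.
- stapler: Bystander: black stapler 130 x 34 x 41 mm; origin at the centre of its underside.
- pen_pot: Bystander: black pot of pens, 72 mm across, 95 mm high, pens to 155 mm; origin at the centre of its underside.
- mast: The same mast as a body; origin at the centre of its underside.
There are look-alikes about, which are no part of the job. Of the things like the mast, leave any that is red; of the rest the smaller one is meant.

How it is judged:
By the outcome, as a careful person would: the job done as asked, in the order asked, and still so for the second after the job is handed in, with the robot touching nothing.
It also fails if it takes over 72 s, if anything falls off the work surface, if the arm or the gripper's body presses on something with over 40 N, if the wrist force passes 120 N, or if a joint passes its speed limit or range.

## Working session

There is one attempt and no reset: what is moved stays moved. The work goes in short steps, Python scripts to look and compute and a shell command to move; the robot and the scene stay as the last step left them, time stands still between calls to the robot, and variables do not carry over. Pictures are saved under pics/ and viewed, about 8 in all and at most 12, crops included, and the job is handed in when it is done.

```bash
mkdir -p pics
cat > h.py <<'E'
import numpy as np,cv2
from station import state,snapshot,close_job,tcp_to_grasp
def cloud(s):
    z=s["range_z"];v,u=np.mgrid[:z.shape[0],:z.shape[1]]
    c=np.stack([(u-s["cx"])*z/s["fx"],(v-s["cy"])*z/s["fy"],z],-1)
    w=(c-s["t"])@s["R"]; w[z<=0]=np.nan
    return w
def save(s,n): cv2.imwrite("pics/"+n+".png",s["frame"][:,:,::-1])
E
python3 - <<'E'
from h import *
import pickle
d={}
for n in("top","side"):
    s=snapshot(n);save(s,n);d[n]=s
pickle.dump(d,open("d.pkl","wb"))
a=[d[n]["frame"][:,:,::-1] for n in("top","side")]
print(state(),tcp_to_grasp)
for n in d: print(n,-d[n]["R"].T@d[n]["t"])
E
```

```text
{'t': 0.1, 'qpos': array([ 1.22862224e+00,  3.53595393e-01,  1.63406053e+00,  2.71052519e-05,
        1.15523440e+00, -2.43195695e-03]), 'qd': array([ 1.25982449e-03, -1.48755102e-03, -5.66188114e-04, -6.21133751e-05,
       -6.61280127e-04, -2.20827973e-04]), 'effort': array([ 1.68824954e-06, -6.06361270e+01, -3.42821860e+01, -1.47208075e-04,
        3.95136929e-03, -2.20460441e-05]), 'position': array([0.20814042, 0.58885641, 0.23062614]), 'orientation': array([ 3.63200240e-04,  8.16472211e-01,  5.77384368e-01, -5.37792252e-04]), 'wrist_force': array([ 0.12138837,  0.27664638, -0.22633275]), 'ft_torque': array([ 0.02594756,  0.04854418, -0.00233249]), 'width': 0.9965213363559712} -0.0187
top [0.42536884 0.01007833 1.09149172]
side [0.50914119 0.71055691 0.70392357]
```

View pics/top.png

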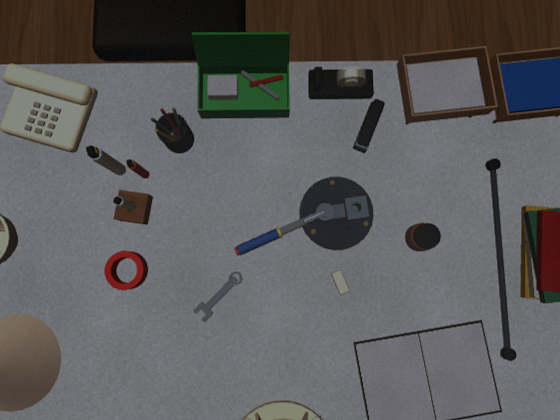

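View pics/side.png

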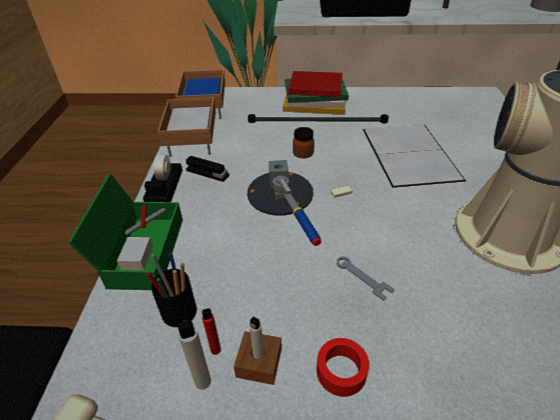

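The top view shows the target mast in its brown block at about (120,202), a larger loose mast at (100,157) and a red one at (137,168). The foot is at (337,213), with the socket at about (356,208), the bolt at about (325,212), and the blue grip from (237,250) to (280,233). The side view agrees: block at (258,355), socket at (279,168), and blue grip from (297,212) to (317,240).

Run:
```python
from h import *
import pickle
d=pickle.load(open("d.pkl","rb"))
def rect(p): 
    c,s,a=cv2.minAreaRect((p[:,:2]*1000).astype(np.float32)); return np.round(c,1),np.round(s,1),round(a,1)
for n in d:
    s=d[n];w=cloud(s);f=s["frame"].astype(int);hsv=cv2.cvtColor(s["frame"],cv2.COLOR_RGB2HSV)
    v,u=np.mgrid[:420,:560]
    def box(a,b,c,e): return (u>=a)&(u<=c)&(v>=b)&(v<=e)
    B={"top":dict(block=(108,185,156,228),foot=(300,178,375,250),grip=(230,220,300,258)),"side":dict(block=(232,312,286,386),foot=(246,155,316,215),grip=(285,195,325,248))}[n]
    z=w[...,2]
    m=box(*B["block"])&(z>.034)&(z<.045);print(n,"block top",m.sum(),rect(w[m]),np.nanmedian(z[m]))
    m=box(*B["block"])&(z>.06);p=w[m];print(" mast",len(p),p.mean(0),p.max(0))
    for lo,hi in((.06,.09),(.09,.11),(.11,.125),(.125,.15)):
        q=p[(p[:,2]>lo)&(p[:,2]<hi)]; 
        if len(q):print("  ",lo,len(q),q.min(0).round(4),q.max(0).round(4))
    m=box(*B["foot"])&(z>.009)&(z<.018);print(" disc",m.sum(),np.round(cv2.minEnclosingCircle((w[m][:,:2]*1000).astype(np.float32))[0],1),cv2.minEnclosingCircle((w[m][:,:2]*1000).astype(np.float32))[1],np.median(z[m]))
    for lo,hi in((.04,.048),(.060,.0665),(.072,.084)):
        m=box(*B["foot"])&(z>lo)&(z<hi);print(" z",lo,m.sum(),rect(w[m]),w[m].mean(0))
    m=box(*B["grip"])&(hsv[...,0]>105)&(hsv[...,0]<130)&(hsv[...,1]>120)&(z>.05);print(" grip",m.sum(),rect(w[m]),w[m].max(0),w[m].mean(0))
    cv2.imwrite("pics/z_"+n+".png",cv2.resize(s["frame"][B["foot"][1]-10:B["foot"][3]+10,B["foot"][0]-60:B["foot"][2]+10,::-1],None,fx=4,fy=4,interpolation=cv2.INTER_CUBIC))
```

```text
top block top 725 (array([575.8, 347.3]), array([72.5, 70.4]), 80.3) 0.041110436416948316
 mast 164 [0.57393713 0.34310397 0.11118294] [0.58589415 0.35404413 0.14307328]
   0.06 40 [0.566  0.3366 0.0602] [0.5839 0.3523 0.0893]
   0.09 30 [0.5662 0.3379 0.0904] [0.5841 0.3483 0.1099]
   0.11 36 [0.5663 0.3376 0.1102] [0.5859 0.3523 0.1249]
   0.125 58 [0.567  0.3391 0.1252] [0.5825 0.354  0.1431]
 disc 2809 [ 557.5 -138.3] 89.54753112792969 0.014648543806456095
 z 0.04 193 (array([ 559.2, -144.9]), array([ 45.9, 119. ]), 0.9) [ 0.55662482 -0.14235279  0.04450887]
 z 0.06 350 (array([ 555.7, -124. ]), array([ 50.4, 160.4]), 7.7) [ 0.560879   -0.17092892  0.06413143]
 z 0.072 287 (array([550.3, -87.3]), array([38.1, 73. ]), 7.4) [ 0.54766026 -0.09190621  0.07778731]
 grip 378 (array([486.3,  48.6]), array([20.2, 96. ]), 23.3) [0.51360051 0.09562685 0.0784953 ] [0.48609473 0.04870618 0.07109008]
side block top 1258 (array([574.8, 346.9]), array([71.8, 70.7]), 81.4) 0.039167016679949936
 mast 359 [0.57385516 0.35284471 0.10647359] [0.58441754 0.35821413 0.14099076]
   0.06 104 [0.5651 0.3462 0.0601] [0.5844 0.3576 0.0897]
   0.09 78 [0.5649 0.3464 0.09  ] [0.5842 0.3577 0.1099]
   0.11 78 [0.5654 0.3445 0.1103] [0.5838 0.3582 0.1249]
   0.125 99 [0.567  0.3414 0.1253] [0.5827 0.3558 0.141 ]
 disc 1501 [ 536.8 -182.6] 136.26022338867188 0.01284210390949372
 z 0.04 52 (array([ 557.5, -141.2]), array([ 48.2, 111.4]), 7.4) [ 0.55860834 -0.12948462  0.04398166]
 z 0.06 285 (array([542.8, -93.7]), array([ 54.4, 230.3]), 12.8) [ 0.55087697 -0.13190411  0.06324713]
 z 0.072 139 (array([533.3, -42.5]), array([ 32.2, 152. ]), 15.5) [ 0.54270764 -0.08053929  0.07656516]
 grip 304 (array([489. ,  49.9]), array([ 19.1, 100.4]), 22.8) [0.51442629 0.09779577 0.07313631] [0.48943358 0.05203298 0.06790533]
```

View pics/z_top.png

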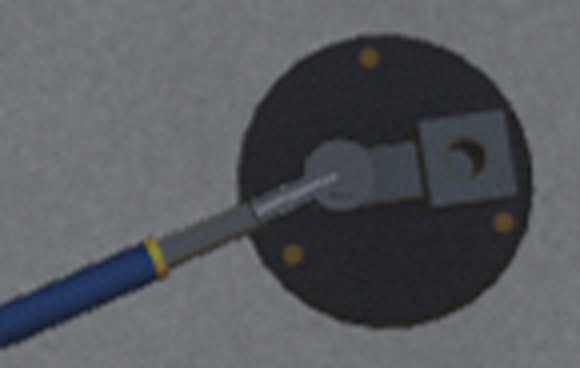

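Run:
```python
from h import *
import pickle
d=pickle.load(open("d.pkl","rb"))
v,u=np.mgrid[:420,:560]
f32=lambda p:(p[:,:2]*1000).astype(np.float32)
for n,cb in (("top",(338,190,376,228)),("side",(264,155,294,185))):
    s=d[n];w=cloud(s);z=w[...,2]
    m=(u>=cb[0])&(u<=cb[2])&(v>=cb[1])&(v<=cb[3])&(z>.060)&(z<.067)&(w[...,1]<-.14)
    if n=="top": # keep top faces: include hole
        pass
    p=f32(w[m]); r=cv2.minAreaRect(p); print(n,"collar",len(p),r)
    m=(z>.0745)&(z<.081)&(np.hypot(w[...,0]-.55,w[...,1]+.105)<.04)
    p=f32(w[m]);print(" head",len(p),cv2.minEnclosingCircle(p),p.mean(0))
s=d["top"];w=cloud(s)
for nm,b in dict(tall=(85,143,127,175),red=(127,158,150,180),tape=(104,250,148,290),pot=(155,105,195,155)).items():
    m=(u>=b[0])&(u<=b[2])&(v>=b[1])&(v<=b[3])&(w[...,2]>.02);p=w[m];print(nm,p.min(0).round(3),p.max(0).round(3))
```

```text
top collar 354 ((562.7864990234375, -178.1082763671875), (50.05485916137695, 50.81754684448242), 6.558187484741211)
 head 162 ((548.672607421875, -92.65573120117188), 28.15346336364746) [548.9884   -94.791824]
side collar 192 ((561.583251953125, -179.13827514648438), (49.98393630981445, 56.93500900268555), 7.122133255004883)
 head 91 ((548.5613403320312, -91.15812683105469), 25.399932861328125) [548.1127  -93.65772]
tall [0.652 0.328 0.02 ] [0.685 0.402 0.192]
red [0.65  0.316 0.021] [0.668 0.334 0.134]
tape [0.383 0.314 0.02 ] [0.472 0.404 0.047]
pot [0.711 0.208 0.02 ] [0.784 0.28  0.158]
```

```bash
python3 -m pendant '[[[0.2,50,-40,0,0],[0.2,100,-80,0,0],[0.2,150,-120,0,0],[0.2,200,-160,0,0],[0.2,250,-200,0,0]]]' 40
```

```text
t: 0.6
position: [0.4044, 0.4312, 0.2304]
orientation: [0.0, 0.816, 0.577, -0.001]
wrist_force: [0.3, 0.5, -0.4]
width: 0.6
```

```bash
python3 -m pendant '[[[0.2,45,-22,0,0],[0.2,90,-44,0,0],[0.2,130,-64,0,0],[0.2,170.6,-83.7,0,0],[0.2,170.6,-83.7,0,0]]]' 40
python3 - <<'E'
from h import *
s=snapshot("wrist");save(s,"w1");w=cloud(s);v,u=np.mgrid[:420,:560]
st=state();print(st["position"])
z=w[...,2];m=(np.hypot(w[...,0]-.575,w[...,1]-.3475)<.03)&(z>.05)
p=w[m];print(len(p))
for lo,hi in((.05,.08),(.08,.12),(.122,.16)):
    q=p[(p[:,2]>lo)&(p[:,2]<hi)]
    if len(q):print(lo,len(q),q.min(0).round(4),q.max(0).round(4))
m=(np.abs(w[...,0]-.575)<.06)&(np.abs(w[...,1]-.347)<.06)&(abs(z-.04)<.004);print(cv2.minAreaRect((w[m][:,:2]*1000).astype(np.float32)))
E
```

```text
t: 1.1
position: [0.5793, 0.3446, 0.2298]
orientation: [0.001, 0.818, 0.576, -0.0]
wrist_force: [-0.9, 0.8, 1.7]
width: 0.601
[0.57674773 0.34576946 0.22955141]
16457
0.05 129 [0.5655 0.3381 0.05  ] [0.5753 0.3563 0.0798]
0.08 242 [0.5653 0.3377 0.0801] [0.5756 0.3564 0.1199]
0.122 409 [0.5657 0.3377 0.122 ] [0.5829 0.3562 0.1415]
((575.458740234375, 346.2911071777344), (70.1446762084961, 70.38919830322266), 80.77254486083984)
```

View pics/w1.png

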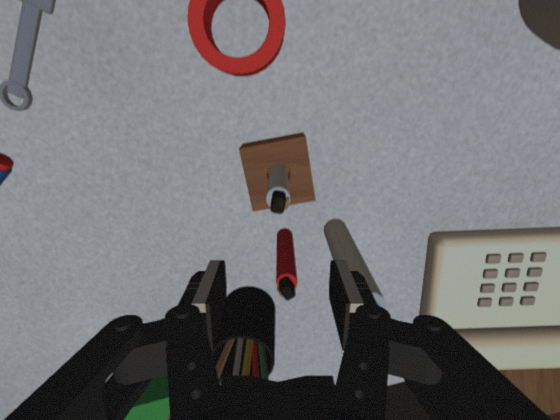

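The wrist view shows the mast in its block at (278,190), midway between the fingers, with the red and tall look-alikes clear of the path. The mast axis is about (0.5755, 0.347). I'll go down and grip.

```bash
python3 -m pendant '[[[0.2,-1,1,-40,0],[0.2,-1,1,-85,0],[0.2,-1,1,-125,0],[0.2,-1,1,-147,0],[0.2,-1,1,-147,0]]]' 40; python3 -m pendant '[[[-1,0,0,0,0],[-1,0,0,0,0],[-1,0,0,0,0],[-1,0,0,0,0],[-1,0,0,0,0]]]' 40;python3 -m pendant '[[[-1,0,0,10,0],[-1,0,0,30,0],[-1,0,0,60,0],[-1,0,0,90,0],[-1,0,0,90,0]]]' 40
```

```text
t: 1.65
position: [0.572, 0.3461, 0.0787]
orientation: [0.0, 0.817, 0.576, -0.005]
wrist_force: [0.2, -0.7, 0.6]
width: 0.602
t: 2.15
position: [0.5728, 0.3467, 0.0802]
orientation: [0.0, 0.817, 0.576, -0.004]
wrist_force: [-1.5, 0.4, 6.9]
width: 0.222
t: 2.65
position: [0.5751, 0.3479, 0.1755]
orientation: [0.0, 0.817, 0.576, 0.0]
wrist_force: [1.0, 0.2, -1.1]
width: 0.221
```

```bash
python3 -m pendant '[[[-1,0,-30,0,0],[-1,0,-75,0,0],[-1,0,-120,0,0],[-1,0,-165,0,0],[-1,0,-210,0,0]]]' 40; python3 -m pendant '[[[-1,0,-45,0,0],[-1,0,-90,0,0],[-1,0,-135,0,0],[-1,0,-180,0,0],[-1,0,-210,0,0]]]' 40;python3 -m pendant '[[[-1,0,-30,0,0],[-1,0,-60,0,0],[-1,0,-75,0,0],[-1,0,-75,0,0],[-1,0,-75,0,0]]]' 40
```

```text
t: 3.15
position: [0.5744, 0.1361, 0.1751]
orientation: [0.0, 0.817, 0.576, -0.0]
wrist_force: [-0.1, 0.5, -1.0]
width: 0.225
t: 3.65
position: [0.5736, -0.0767, 0.1747]
orientation: [0.0, 0.817, 0.576, -0.001]
wrist_force: [-0.3, -0.4, -1.3]
width: 0.227
t: 4.15
position: [0.5732, -0.1513, 0.1744]
orientation: [-0.0, 0.818, 0.576, -0.001]
wrist_force: [-0.4, -0.2, -2.6]
width: 0.223
```

```bash
python3 -m pendant '[[[-1,-6,-14,0,0],[-1,-11,-27,0,0],[-1,-11,-27,0,0],[-1,-11,-27,0,0]]]' 40
python3 - <<'E'
from h import *
st=state();print(st["position"],st["wrist_force"])
f32=lambda p:(p[:,:2]*1000).astype(np.float32)
for n in("wrist","top","side"):
    s=snapshot(n);w=cloud(s);save(s,"a_"+n);z=w[...,2]
    m=(np.hypot(w[...,0]-.562,w[...,1]+.178)<.045)&(abs(z-.064)<.0035)&(w[...,1]<-.15)
    print(n,"collar",m.sum(),cv2.minAreaRect(f32(w[m])) if m.sum()>20 else "")
    m=(np.hypot(w[...,0]-.562,w[...,1]+.178)<.025)&(z>.107)&(z<.19)
    p=w[m]
    for lo,hi in((.1,.115),(.115,.13),(.13,.15)):
        q=p[(p[:,2]>lo)&(p[:,2]<hi)]
        if len(q)>5:
            # circle fit with known radius
            from scipy.optimize import least_squares
            r=least_squares(lambda c:np.hypot(q[:,0]-c[0],q[:,1]-c[1])-.01,-0*q.mean(0)[:2]+q.mean(0)[:2]-.006*np.array((-s["R"].T@s["t"])[:2]-q.mean(0)[:2])/np.linalg.norm((-s["R"].T@s["t"])[:2]-q.mean(0)[:2]),loss="soft_l1",f_scale=.001)
            print("  mast",lo,len(q),r.x.round(4),np.sqrt(np.mean(r.fun**2)).round(4),q.min(0).round(4),q.max(0).round(4))
E
```

```text
t: 4.55
position: [0.562, -0.1785, 0.1745]
orientation: [-0.0, 0.818, 0.575, -0.001]
wrist_force: [-0.4, 0.9, -1.9]
width: 0.218
[ 0.56201643 -0.17845858  0.17445898] [-0.37264585  0.91275742 -1.87335946]
wrist collar 2481 ((562.2025146484375, -180.05316162109375), (50.55459213256836, 50.3287353515625), 7.420689105987549)
  mast 0.1 107 [ 0.5657 -0.1793] 0.0002 [ 0.5551 -0.1877  0.1071] [ 0.5651 -0.1694  0.115 ]
  mast 0.115 233 [ 0.5657 -0.1793] 0.0002 [ 0.5551 -0.1878  0.115 ] [ 0.5654 -0.1692  0.1299]
  mast 0.13 403 [ 0.5656 -0.1793] 0.0002 [ 0.5549 -0.1879  0.13  ] [ 0.5655 -0.1692  0.15  ]
top collar 150 ((560.9698486328125, -163.2983856201172), (25.574979782104492, 48.85945510864258), 89.76356506347656)
side collar 183 ((561.4385986328125, -178.91055297851562), (50.9847297668457, 55.637569427490234), 3.4267356395721436)
  mast 0.1 20 [ 0.5653 -0.1785] 0.0009 [ 0.5562 -0.178   0.1075] [ 0.5747 -0.1671  0.1149]
  mast 0.115 40 [ 0.5654 -0.1785] 0.0012 [ 0.5559 -0.1795  0.1152] [ 0.5742 -0.1662  0.13  ]
  mast 0.13 52 [ 0.5652 -0.1793] 0.001 [ 0.5556 -0.1786  0.1301] [ 0.5739 -0.1679  0.1498]
```

View pics/a_wrist.png

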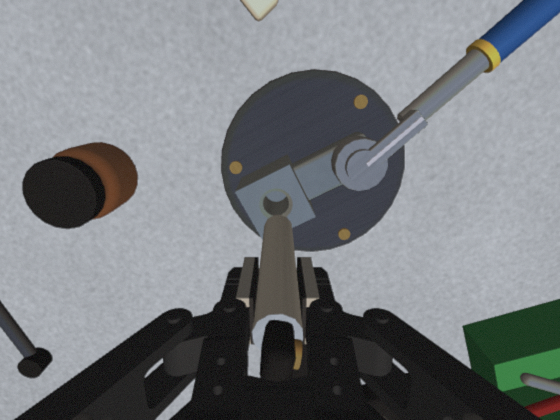

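The wrist view shows the mast held upright at about (278,270), with the socket just ahead at (278,203). The correction is about -3.4, -0.6 mm.

```bash
python3 -m pendant '[[[-1,-3.4,-0.6,0,0],[-1,-3.4,-0.6,-15,0],[-1,-3.4,-0.6,-30,0],[-1,-3.4,-0.6,-36,0],[-1,-3.4,-0.6,-36,0]]]' 40;python3 -m pendant '[[[-1,0,0,-3,0],[-1,0,0,-6,0],[-1,0,0,-9,0],[-1,0,0,-12,0]]]' 40
python3 - <<'E'
from h import *
print(state()["wrist_force"],state()["position"])
E
```

```text
t: 5.2
position: [0.5578, -0.1782, 0.1365]
orientation: [-0.002, 0.818, 0.576, -0.002]
wrist_force: [0.3, -0.1, -1.9]
width: 0.222
t: 5.6
position: [0.5581, -0.1784, 0.1246]
orientation: [-0.001, 0.818, 0.576, -0.002]
wrist_force: [-0.0, -0.2, -1.9]
width: 0.226
[-0.04093365 -0.24248844 -1.92274726] [ 0.55811658 -0.1783732   0.1245571 ]
```

```bash
python3 -m pendant '[[[-1,0,0,-6,0],[-1,0,0,-12,0],[-1,0,0,-18,0],[-1,0,0,-24,0]]]' 40;python3 -m pendant '[[[-1,0,0,-2,0],[-1,0,0,-4,0]]]' 40
```

```text
t: 6.0
position: [0.5582, -0.1784, 0.1]
orientation: [-0.001, 0.818, 0.576, -0.001]
wrist_force: [0.7, -0.5, -0.4]
width: 0.221
t: 6.2
position: [0.5582, -0.1785, 0.0957]
orientation: [-0.001, 0.818, 0.576, -0.002]
wrist_force: [-0.3, -1.1, -1.5]
width: 0.219
```

```bash
python3 -m pendant '[[[-1,0,0,-1.2,0],[-1,0,0,-2.4,0]]]' 40;python3 -m pendant '[[[-1,0,0,-1,0],[-1,0,0,-2,0]]]' 40
```

```text
t: 6.4
position: [0.5582, -0.1785, 0.0932]
orientation: [-0.001, 0.818, 0.576, -0.002]
wrist_force: [-0.4, -0.6, -0.5]
width: 0.22
t: 6.6
position: [0.5587, -0.1786, 0.0921]
orientation: [-0.001, 0.818, 0.576, -0.001]
wrist_force: [-2.9, 0.7, 13.7]
width: 0.22
```

Run:
```python
from h import *
s=snapshot("wrist");w=cloud(s);z=w[...,2]
m=(np.hypot(w[...,0]-.562,w[...,1]+.179)<.014)&(z>.12)&(z<.17);print(len(w[m]),np.percentile(z[m],[50,99,99.9]),state()["wrist_force"])
s=snapshot("top");w=cloud(s);z=w[...,2]
m=(np.hypot(w[...,0]-.562,w[...,1]+.179)<.014);print(np.nanmax(z[m]))
```

```text
4632 [0.13866022 0.16930598 0.16993702] [-2.22133255  0.1809846   6.55042901]
0.4822357710495368
```

The mast landed at TCP z 0.092, as predicted for fully home, with light contact. I'll release it, rise, and then check it.

```bash
python3 -m pendant '[[[0,0,0,0,0],[0.1,0,0,0,0],[0.2,0,0,0,0],[0.2,0,0,0,0]]]' 40;python3 -m pendant '[[[0.2,0,0,15,0],[0.2,0,0,45,0],[0.2,0,0,85,0],[0.2,0,0,110,0],[0.2,0,0,110,0]]]' 40; python3 -m pendant '[[[0,-20,40,0,8],[-0.5,-40,80,0,16],[-1,-60,120,0,24],[-1,-80,160,0,32],[-1,-100,200,0,40]]]' 40
python3 - <<'E'
from h import *
from scipy.optimize import least_squares
s=snapshot("top");save(s,"b_top");w=cloud(s);z=w[...,2];f=s["frame"];hsv=cv2.cvtColor(f,cv2.COLOR_RGB2HSV)
s=snapshot("side");save(s,"b_side");w=cloud(s);z=w[...,2]
m=(np.hypot(w[...,0]-.562,w[...,1]+.179)<.03)&(z>.067)&(z<.2);p=w[m];print(len(p),p.min(0),p.max(0),p.mean(0))
for lo,hi in((.07,.1),(.1,.125)):
    q=p[(p[:,2]>lo)&(p[:,2]<hi)];print(np.median(q,0))
print(state()["position"])
E
```

```text
t: 7.1
position: [0.5584, -0.1785, 0.092]
orientation: [-0.001, 0.818, 0.576, -0.001]
wrist_force: [1.1, -0.4, 0.8]
width: 0.601
t: 7.6
position: [0.5608, -0.1792, 0.2072]
orientation: [0.002, 0.818, 0.576, 0.001]
wrist_force: [1.0, 0.2, -0.6]
width: 0.599
t: 8.1
position: [0.4594, 0.022, 0.2072]
orientation: [0.001, 0.569, 0.822, 0.001]
wrist_force: [0.5, 0.1, -0.3]
width: -0.004
206 [ 0.5514106  -0.18397628  0.06718733] [ 0.57155126 -0.1658972   0.15227614] [ 0.5610858  -0.17188024  0.10997812]
[ 0.561561   -0.17121035  0.08431621]
[ 0.56112922 -0.17064161  0.11253786]
[0.45774743 0.02410234 0.20690824]
```

View pics/b_side.png

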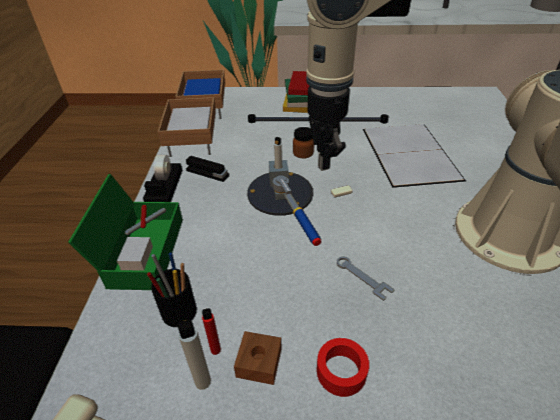

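The side view shows the mast standing in the collar at (278,165), with its top at z 0.152 (fully home), the block empty, and the gripper behind the handle. I'll go down behind the grip.

```bash
python3 -m pendant '[[[-1,-5,13,-20,2],[-1,-5,13,-65,2],[-1,-5,13,-110,2],[-1,-5,13,-150,2],[-1,-5,13,-161,2]]]' 40; python3 -m pendant '[[[-1,0,0,0,0],[-1,0,0,0,0]]]'; python3 -m pendant '[[[-1,4,1.8,0,0],[-1,8,3.6,0,0],[-1,8,3.6,0,0]]]'
python3 - <<'E'
from h import *
s=snapshot("wrist");save(s,"c_w");st=state();print(st["position"],st["wrist_force"],st["ft_torque"])
E
```

```text
t: 8.7
position: [0.4502, 0.0366, 0.0428]
orientation: [-0.002, 0.554, 0.832, -0.001]
wrist_force: [-0.2, 0.4, -0.1]
width: 0.003
t: 8.9
position: [0.4506, 0.0364, 0.0435]
orientation: [-0.002, 0.554, 0.832, -0.001]
wrist_force: [-0.3, -0.6, 0.2]
width: -0.0
t: 9.2
position: [0.4606, 0.0403, 0.0448]
orientation: [-0.001, 0.554, 0.832, 0.0]
wrist_force: [0.2, -0.0, -0.0]
width: -0.003
[0.45978427 0.04020776 0.04443797] [-0.44660169  0.41491069  0.28742942] [-0.0104777  -0.00562523 -0.00894457]
```

View pics/c_w.png

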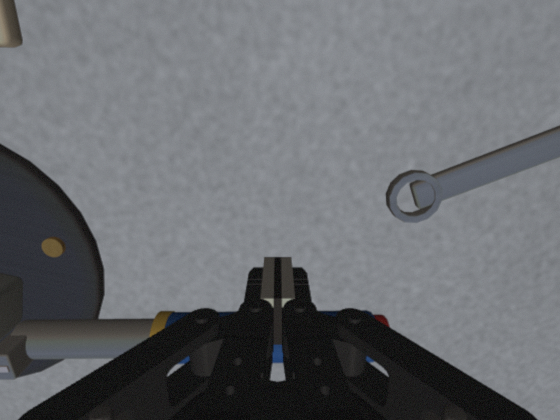

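The wrist view shows the shut fingers at (278,290), centred on the grip (165 to 385) and parallel to it, with a gap of about 6 mm. I'll work out the arc.

```bash
cat > arc.py <<'E'
from h import *
import sys
b=np.array([553.4,-103.5])
def P(f,g=23):
    f=np.radians(f);return b+165*np.array([np.cos(f),np.sin(f)])-g*np.array([np.sin(f),-np.cos(f)])
st=state();p=st["position"][:2]*1000;q=st["orientation"]
tool=np.degrees(2*np.arctan2(q[2],q[1]))
r=p-b;f=np.degrees(np.arctan2(r[1],r[0])+np.arcsin(23/np.hypot(*r))*-1)
u=np.array([np.sin(np.radians(f)),-np.cos(np.radians(f))])
F=st["wrist_force"]
print("phi",f.round(2),"tool",tool.round(1),"rad",np.hypot(*r).round(1),"z",st["position"][2].round(4),"push",(-F[:2]@u).round(2),"F",F.round(1),"tz",st["ft_torque"][2].round(2))
for k in range(1,6):
    g=f-1.2*k; d=P(g)-p; print(d.round(1),(g-tool).round(1))
E
python3 -m pendant '[[[-1,2,0.9,0,0],[-1,4,1.7,0,0],[-1,4,1.7,0,0]]]';python3 arc.py
```

```text
t: 9.55
position: [0.4637, 0.0419, 0.0444]
orientation: [-0.001, 0.554, 0.832, -0.0]
wrist_force: [-0.3, 0.3, 0.5]
width: 0.0
phi 113.94 tool 112.7 rad 170.9 z 0.0444 push 0.17 F [-0.3  0.3  0.5] tz 0.0
[ 4.7 -2.1] 0.0
[ 7.8 -0.4] -1.2
[10.8  1.3] -2.4
[13.9  2.9] -3.6
[17.   4.5] -4.8
```

```bash
python3 -m pendant '[[[-1,3.5,0,0,0],[-1,6,1,0,0],[-1,9,2.2,0,-1],[-1,12,3.5,0,-2]]]';python3 arc.py; python3 -m pendant '[[[-1,3,1.2,0,-1],[-1,6,2.4,0,-2],[-1,9,3.5,0,-3]]]';python3 arc.py
```

```text
t: 9.95
position: [0.4722, 0.0455, 0.0434]
orientation: [-0.004, 0.569, 0.822, -0.002]
wrist_force: [-9.1, 3.2, 1.3]
width: -0.0
phi 110.79 tool 110.6 rad 169.7 z 0.0434 push 7.41 F [-9.1  3.2  1.3] tz 0.04
[ 4.2 -1.2] -1.0
[7.3 0.3] -2.2
[10.4  1.8] -3.4
[13.6  3.3] -4.6
[16.8  4.7] -5.8
t: 10.25
position: [0.4784, 0.0488, 0.0427]
orientation: [-0.006, 0.591, 0.807, -0.004]
wrist_force: [-8.3, 1.4, 3.6]
width: -0.001
phi 108.44 tool 107.6 rad 169.8 z 0.0427 push 7.38 F [-8.3  1.4  3.6] tz 0.04
[ 4.2 -1.5] -0.4
[ 7.3 -0.1] -1.6
[10.5  1.3] -2.8
[13.8  2.6] -4.0
[17.   3.9] -5.2
```

```bash
python3 -m pendant '[[[-1,3.3,0.6,0,-1],[-1,6.5,1.6,0,-2],[-1,9.7,2.6,0,-3],[-1,13,3.6,0,-4]]]';python3 arc.py; python3 -m pendant '[[[-1,3.4,0.5,0,-1],[-1,6.7,1.2,0,-2],[-1,10,1.8,0,-3]]]';python3 arc.py
```

```text
t: 10.65
position: [0.4883, 0.0525, 0.0419]
orientation: [-0.009, 0.619, 0.785, -0.006]
wrist_force: [-9.8, 2.4, 3.6]
width: 0.002
phi 104.83 tool 103.5 rad 169.1 z 0.0419 push 8.84 F [-9.8  2.4  3.6] tz 0.03
[ 3.9 -1.1] 0.1
[7.1 0.1] -1.1
[10.4  1.3] -2.3
[13.7  2.4] -3.5
[17.1  3.5] -4.7
t: 10.95
position: [0.4954, 0.0545, 0.0412]
orientation: [-0.012, 0.64, 0.769, -0.007]
wrist_force: [-8.8, 3.9, 4.9]
width: 0.005
phi 102.31 tool 100.5 rad 168.3 z 0.0412 push 7.81 F [-8.8  3.9  4.9] tz 0.05
[ 3.7 -0.6] 0.6
[7.  0.6] -0.6
[10.3  1.6] -1.8
[13.7  2.6] -3.0
[17.   3.4] -4.2
```

```bash
python3 -m pendant '[[[-1,3.4,0.5,0.5,-0.8],[-1,6.8,1.1,0.8,-1.6],[-1,10.2,1.7,1,-2.4]]]';python3 arc.py|head -1; python3 -m pendant '[[[-1,3.4,0.5,0.5,-1],[-1,6.8,0.9,0.8,-2],[-1,10.2,1.3,1,-3]]]';python3 arc.py
```

```text
t: 11.25
position: [0.5025, 0.0565, 0.0415]
orientation: [-0.014, 0.656, 0.755, -0.009]
wrist_force: [-8.8, 3.8, 3.3]
width: 0.0
phi 99.78 tool 98.0 rad 167.9 z 0.0415 push 7.98 F [-8.8  3.8  3.3] tz 0.06
t: 11.55
position: [0.5096, 0.0581, 0.0418]
orientation: [-0.017, 0.676, 0.737, -0.011]
wrist_force: [-9.3, 5.5, 3.5]
width: 0.002
phi 97.27 tool 95.0 rad 167.4 z 0.0418 push 8.51 F [-9.3  5.5  3.5] tz 0.1
[3.5 0. ] 1.1
[6.9 0.8] -0.1
[10.3  1.6] -1.3
[13.7  2.2] -2.5
[17.2  2.8] -3.7
```

```bash
python3 -m pendant '[[[-1,3.4,0.7,0.5,-0.4],[-1,6.8,1.4,0.8,-0.8],[-1,10.2,2,1,-1.2]]]';python3 arc.py|head -1; python3 -m pendant '[[[-1,3.4,0.3,0.5,-1],[-1,6.8,0.6,0.8,-2]]]';python3 arc.py
```

```text
t: 11.85
position: [0.5168, 0.0598, 0.042]
orientation: [-0.019, 0.683, 0.73, -0.013]
wrist_force: [-8.3, -0.7, 4.0]
width: -0.002
phi 94.73 tool 93.8 rad 167.3 z 0.042 push 8.34 F [-8.3 -0.7  4. ] tz -0.01
t: 12.05
position: [0.5202, 0.0605, 0.0419]
orientation: [-0.022, 0.696, 0.717, -0.015]
wrist_force: [-9.4, 4.3, 4.0]
width: -0.003
phi 93.53 tool 91.7 rad 167.3 z 0.0419 push 9.15 F [-9.4  4.3  4. ] tz 0.0
[ 3.5 -0.1] 0.6
[6.9 0.5] -0.6
[10.4  1. ] -1.8
[13.8  1.5] -3.0
[17.3  1.8] -4.2
```

```bash
python3 -m pendant '[[[-1,3.4,0.3,0.5,-0.6],[-1,6.8,0.6,0.8,-1.2],[-1,10.2,0.9,1,-1.8]]]';python3 arc.py
```

```text
t: 12.35
position: [0.5274, 0.0616, 0.0422]
orientation: [-0.024, 0.708, 0.706, -0.017]
wrist_force: [-9.1, 2.9, 4.0]
width: 0.001
phi 91.05 tool 89.9 rad 167.1 z 0.0422 push 9.05 F [-9.1  2.9  4. ] tz 0.01
[ 3.5 -0. ] -0.0
[6.9 0.4] -1.2
[10.4  0.8] -2.4
[13.9  1.1] -3.6
[17.4  1.3] -4.8
```

```bash
python3 -m pendant '[[[-1,3.4,0.1,0.5,-0.8],[-1,6.8,0.3,0.8,-1.6],[-1,10.2,0.4,1,-2.4]]]';python3 arc.py
```

```text
t: 12.65
position: [0.5345, 0.0624, 0.0424]
orientation: [-0.027, 0.723, 0.691, -0.019]
wrist_force: [-8.7, 4.8, 3.5]
width: 0.002
phi 88.6 tool 87.4 rad 167.0 z 0.0424 push 8.77 F [-8.7  4.8  3.5] tz 0.03
[ 3.5 -0.1] -0.0
[6.9 0.2] -1.2
[10.4  0.4] -2.4
[13.9  0.6] -3.6
[17.4  0.7] -4.8
```

```bash
python3 -m pendant '[[[-1,3.4,0.1,0.5,-0.8],[-1,6.8,0.2,0.8,-1.6],[-1,10.2,0.2,1,-2.4]]]';python3 arc.py
```

```text
t: 12.95
position: [0.5416, 0.0631, 0.0426]
orientation: [-0.03, 0.737, 0.675, -0.02]
wrist_force: [-8.4, 4.4, 3.2]
width: -0.001
phi 86.15 tool 85.0 rad 167.0 z 0.0426 push 8.65 F [-8.4  4.4  3.2] tz 0.04
[ 3.5 -0.2] -0.0
[ 6.9 -0.1] -1.2
[10.4  0. ] -2.4
[13.9  0. ] -3.6
[17.4 -0.1] -4.8
```

Run:
```python
from h import *
a=snapshot("wrist")["frame"];b=snapshot("top")["frame"];c=snapshot("side")["frame"]
cv2.imwrite("pics/m1.png",np.hstack([cv2.resize(x,(400,400),interpolation=cv2.INTER_CUBIC)[:,:,::-1] for x in (b[160:260,280:380],c[140:220,240:320])]))
save(dict(frame=a),"w5")
```

```text
(no output)
```

View pics/m1.png

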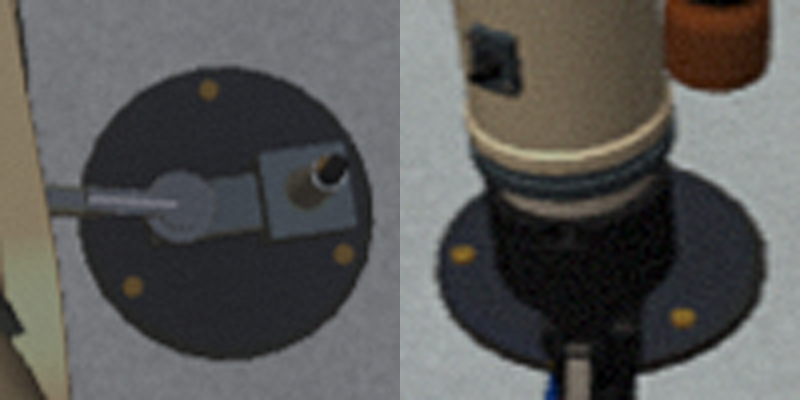

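The top crop shows the silver head line, from (178,204) to (85,197), still parallel to the handle. It hasn't clicked yet, so I'll keep pushing.

```bash
python3 -m pendant '[[[-1,3.4,0,0.5,-0.8],[-1,6.8,0,0.8,-1.6],[-1,10.2,0,1,-2.4]]]';python3 arc.py
```

```text
t: 13.4
position: [0.5492, 0.0634, 0.0429]
orientation: [-0.032, 0.751, 0.659, -0.022]
wrist_force: [-9.0, 3.1, 2.8]
width: 0.001
phi 83.52 tool 82.5 rad 166.9 z 0.0429 push 9.31 F [-9.   3.1  2.8] tz 0.05
[ 3.4 -0.3] -0.2
[ 6.9 -0.3] -1.4
[10.4 -0.4] -2.6
[13.9 -0.6] -3.8
[17.4 -0.8] -5.0
```

```bash
python3 -m pendant '[[[-1,3.4,-0.1,0.3,-0.9],[-1,6.8,-0.2,0.6,-1.8],[-1,10.2,-0.4,0.8,-2.7]]]';python3 arc.py
```

```text
t: 13.7
position: [0.5562, 0.0634, 0.0429]
orientation: [-0.035, 0.767, 0.641, -0.023]
wrist_force: [-9.0, 4.3, 3.5]
width: -0.001
phi 81.1 tool 79.8 rad 167.0 z 0.0429 push 9.6 F [-9.   4.3  3.5] tz -0.01
[ 3.4 -0.5] 0.1
[ 6.9 -0.6] -1.1
[10.4 -0.9] -2.3
[13.9 -1.2] -3.5
[17.3 -1.6] -4.7
```

```bash
python3 -m pendant '[[[-1,3.4,-0.3,0.3,-0.8],[-1,6.8,-0.6,0.6,-1.6],[-1,10.2,-0.9,0.8,-2.4]]]';python3 arc.py
```

```text
t: 14.0
position: [0.5634, 0.0631, 0.0429]
orientation: [-0.038, 0.78, 0.624, -0.025]
wrist_force: [-8.3, 4.3, 3.9]
width: 0.004
phi 78.66 tool 77.3 rad 166.9 z 0.0429 push 8.95 F [-8.3  4.3  3.9] tz 0.03
[ 3.4 -0.6] 0.1
[ 6.9 -0.9] -1.1
[10.4 -1.3] -2.3
[13.8 -1.7] -3.5
[17.3 -2.3] -4.7
```

```bash
python3 -m pendant '[[[-1,3.4,-0.4,0.3,-0.8],[-1,6.8,-0.8,0.6,-1.6],[-1,10.2,-1.2,0.8,-2.4]]]';python3 arc.py
```

```text
t: 14.3
position: [0.5705, 0.0625, 0.0429]
orientation: [-0.041, 0.793, 0.607, -0.026]
wrist_force: [-9.9, 3.9, 3.6]
width: 0.003
phi 76.21 tool 74.9 rad 166.9 z 0.0429 push 10.56 F [-9.9  3.9  3.6] tz 0.01
[ 3.4 -0.7] 0.1
[ 6.9 -1.2] -1.1
[10.3 -1.7] -2.3
[13.7 -2.3] -3.5
[17.2 -3. ] -4.7
```

```bash
python3 -m pendant '[[[-1,3.4,-0.5,0.3,-0.8],[-1,6.8,-1.1,0.6,-1.6],[-1,10.1,-1.7,0.8,-2.4]]]';python3 arc.py
```

```text
t: 14.6
position: [0.5776, 0.0616, 0.043]
orientation: [-0.043, 0.806, 0.59, -0.028]
wrist_force: [-9.1, 4.4, 3.8]
width: -0.004
phi 73.73 tool 72.4 rad 166.8 z 0.043 push 9.99 F [-9.1  4.4  3.8] tz -0.0
[ 3.4 -0.8] 0.1
[ 6.8 -1.4] -1.1
[10.2 -2.1] -2.3
[13.6 -2.8] -3.5
[17.  -3.7] -4.7
```

```bash
python3 -m pendant '[[[-1,3.3,-0.6,0.3,-0.8],[-1,6.6,-1.3,0.6,-1.6],[-1,10,-2.1,0.8,-2.4]]]';python3 arc.py
```

```text
t: 14.9
position: [0.585, 0.0602, 0.0432]
orientation: [-0.046, 0.818, 0.573, -0.029]
wrist_force: [-7.1, 4.6, 4.0]
width: -0.001
phi 71.14 tool 70.0 rad 166.8 z 0.0432 push 8.17 F [-7.1  4.6  4. ] tz 0.03
[ 3.4 -0.9] -0.1
[ 6.8 -1.6] -1.3
[10.2 -2.5] -2.5
[13.5 -3.4] -3.7
[16.9 -4.4] -4.9
```

```bash
python3 -m pendant '[[[-1,3.3,-0.8,0.3,-0.9],[-1,6.6,-1.6,0.5,-1.8]]]';python3 arc.py|head -1
```

```text
t: 15.1
position: [0.5894, 0.0594, 0.0431]
orientation: [-0.048, 0.827, 0.559, -0.03]
wrist_force: [-6.1, 3.0, 4.6]
width: -0.004
phi 69.61 tool 68.1 rad 166.8 z 0.0431 push 6.81 F [-6.1  3.   4.6] tz 0.03
```

```bash
python3 -m pendant '[[[-1,3.3,-0.9,0.2,-0.9],[-1,6.6,-1.8,0.4,-1.8]]]';python3 arc.py|head -1
python3 - <<'E'
from h import *
b=snapshot("top")["frame"]
cv2.imwrite("pics/m2.png",cv2.resize(b[170:250,270:370],(800,640),interpolation=cv2.INTER_CUBIC)[:600,:,::-1])
E
```

```text
t: 15.3
position: [0.5944, 0.0582, 0.0432]
orientation: [-0.05, 0.836, 0.546, -0.03]
wrist_force: [-4.8, 3.5, 3.3]
width: 0.001
phi 67.84 tool 66.3 rad 166.9 z 0.0432 push 5.77 F [-4.8  3.5  3.3] tz 0.03
```

View pics/m2.png

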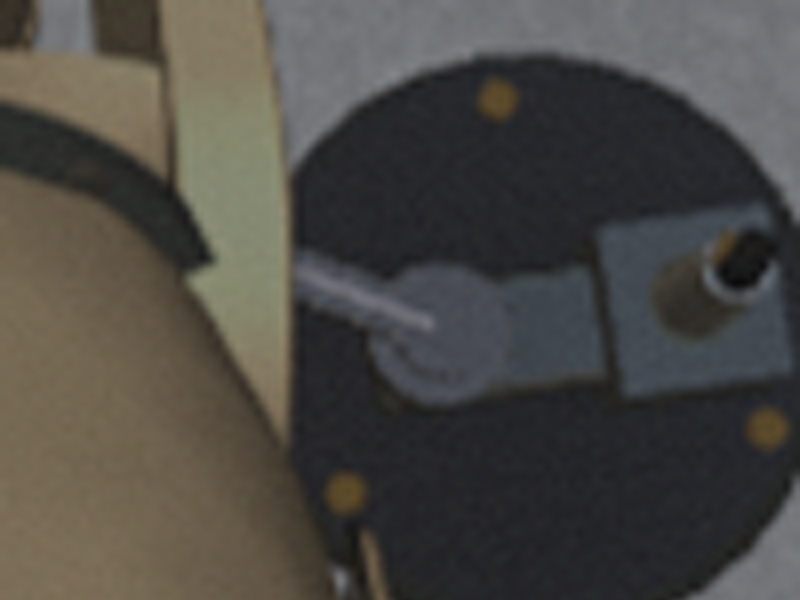

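The push force fell from about 10 N to 5.8 N over the last 6° of turn, so the wrench has clicked, with an estimated bend of 0.1 to 0.14 rad. In the crop the head line from (298,262) to (432,325) is unclear as a gauge. I'll stop, back off and rise.

```bash
python3 -m pendant '[[[-1,-8,3,0,0],[-1,-18,7,0,0],[-1,-28,10,0,0],[-1,-40,14,0,0],[-1,-50,17,0,0]]]';python3 arc.py|head -1;python3 -m pendant '[[[-1,-5,2,20,0],[-1,-5,2,60,0],[-1,-5,2,110,0],[-1,-5,2,150,0],[-1,-5,2,170,0]]]'; python3 -m pendant '[[[-1,-40,20,0,0],[-1,-80,50,0,0],[-1,-90,90,0,0],[-1,-90,135,0,0],[-1,-90,180,0,0]]]'
python3 - <<'E'
from h import *
for n in("top","side"):
    s=snapshot(n);save(s,"e_"+n);w=cloud(s);z=w[...,2];hsv=cv2.cvtColor(s["frame"],cv2.COLOR_RGB2HSV)
    m=(hsv[...,0]>105)&(hsv[...,0]<130)&(hsv[...,1]>120)&(z>.05)&(z<.09)&(np.hypot(w[...,0]-.553,w[...,1]+.103)<.24)
    c=np.median(w[m],0);print(n,m.sum(),c,cv2.minAreaRect((w[m][:,:2]*1000).astype(np.float32)),np.degrees(np.arctan2(c[1]+.1035,c[0]-.5534)))
    m=(np.hypot(w[...,0]-.562,w[...,1]+.179)<.03)&(z>.067)&(z<.2);print(" mast",w[m].max(0),w[m].min(0))
    m=(z>.0745)&(z<.081)&(np.hypot(w[...,0]-.553,w[...,1]+.1035)<.1)
x=snapshot("top")["frame"];cv2.imwrite("pics/m3.png",np.hstack([cv2.resize(x[150:250,270:370],(400,400),interpolation=cv2.INTER_CUBIC),cv2.resize(x,(400,400))])[:,:,::-1])
E
```

```text
t: 15.85
position: [0.5446, 0.0754, 0.0435]
orientation: [-0.049, 0.836, 0.546, -0.03]
wrist_force: [0.2, 0.9, 0.1]
width: -0.0
phi 85.45 tool 66.3 rad 179.1 z 0.0435 push -0.14 F [0.2 0.9 0.1] tz 0.03
t: 16.35
position: [0.5409, 0.0778, 0.2175]
orientation: [-0.048, 0.836, 0.546, -0.027]
wrist_force: [0.3, 0.0, -0.2]
width: 0.0
t: 16.85
position: [0.4501, 0.2594, 0.2181]
orientation: [-0.048, 0.836, 0.546, -0.026]
wrist_force: [1.6, 0.7, -0.2]
width: -0.002
top 365 [0.59672843 0.05633881 0.07117365] ((597.6384887695312, 56.03080368041992), (95.63839721679688, 20.102155685424805), 73.50482940673828) 74.83299160169716
 mast [ 0.58714728 -0.15237545  0.15511717] [ 0.53857061 -0.20456128  0.06707853]
side 303 [0.59678938 0.0604313  0.06922778] ((597.7271728515625, 56.700340270996094), (99.64344024658203, 22.542470932006836), 74.91879272460938) 75.17489124622284
 mast [ 0.57133553 -0.16580228  0.15192968] [ 0.55146185 -0.18340341  0.06740024]
```

View pics/m3.png

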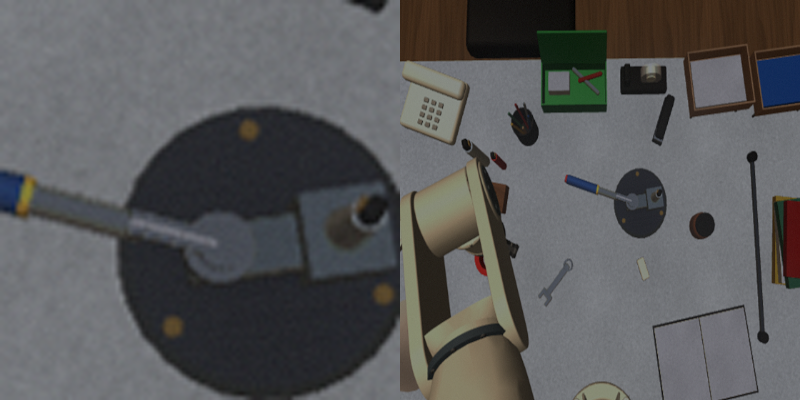

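The handle sprang back about 7.4° (0.13 rad), which puts the bend between the click at 0.07 and the overtightening limit at 0.28. The last view shows the mast upright in the collar (left panel, (370,215)), the handle straight and the bystanders in place. I'll hand in.

```bash
python3 -c "
from h import *
print(close_job())"
```

```text
the job is handed in; nothing more can be done
None
```

The mast is fully home in the lamp foot's socket, and the clamp bolt was tightened until the wrench clicked. The job is handed in with the arm clear of everything, after about 17 s of the allowed 72 s.

- **Mast:** It touched bottom at the predicted height with about 14 N of contact. Its top measures 0.152 m above the desk, which is what fully home should give, and it still stands upright.
- **Bolt:** I pushed the handle clockwise with shut fingers. The force rose to about 10 N, then fell to 5.8 N as the handle gave, and I stopped there.
- **Release:** The handle sprang back about 0.13 rad, past the click (0.07) and well short of overtightening (0.28). The bolt stayed about 0.67 rad further round than it started.
- **Bystanders:** The final top view shows no sign that anything else moved. The arm hides most of the tape roll and block there, but it went nowhere near the tape roll.

**Uncertain checks:**
- The pushing force was noisy by about 1 N.
- The tool tilted up to 6 or 7° while pushing, so the bend at the click is good to only a few hundredths of a radian.
- The silver line I first took as a gauge of the wrench head turned out to move with the handle, so I relied on the force drop and the spring-back instead.

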